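# Hang the big willow wreath on the sprung hook

### The job

Take the big round willow wreath from the drying rack and stand it upright, fully down, in the slot of the hook stand, and let go of it. Then pull the sprung hook down by its wooden handle, bring the hook in under the top of the standing wreath, and ease it back up by hand, never letting it fly up, until it is fully home and the wreath hangs from it clear of the slot. Let go and leave the other wreaths, the flower pot and the glue gun where they are.

Things in the scene. Friction and masses are not known exactly. Their poses are not given: they have to be found in the camera images.
- wreath: The big round wreath: natural brown willow ring, 180 mm outside diameter, tube 18 mm thick (144 mm inside), mass about 0.15 kg. Origin at the ring's centre (in the open middle), own y axis = the ring's axis (normal to its plane); it may be rolled by any angle about y. Starts standing upright in one of the rack's three slots; which slot varies.
- small_wreath: Bystander: small round willow wreath, 130 mm outside diameter, tube 18 mm, standing in the rack (top 147 mm above the table). Origin at its centre, y normal to its plane.
- square_wreath: Bystander: square willow wreath, 140 mm outside, tube 18 mm, standing in the rack (top 167 mm above the table). Origin at its centre, y normal to its plane.
- rack: Fixed plywood drying rack, board 160 x 230 x 15 mm. Origin under its centre; three upright slots run along its x axis at y = -80, 0, +80 mm; slot cheeks are 8 mm thick, 22 mm apart, tops 60 mm above the table. Wreaths stand in the slots, their planes along its x axis.
- stand: Fixed hook stand, plywood board (x -120 to +290, y +-65, 15 mm thick). Origin on the table under the middle of its one slot; x runs along the slot, towards the post. Slot as in the rack (22 mm between cheeks, at |x| 35 to 80 mm) with flared mouth up to 72 mm. Two sills seat the big wreath with its centre at x = y = 0, 110 mm up, its top 200 mm up. It can lean about 0.06 rad.
- jib_end (a point): Point on the hook rod under the end of the jib: an upright spring housing (25 mm radius, 400 to 550 mm high) on an arm that swings freely about a post (28 mm thick, 485 mm high, at the stand's x = +250, y = 0) and stays where left. The point is 350 mm up, 250 mm from the post axis. It swings from 0.6 rad to the stand's -y side to 0.8 rad to its +y side of the slot.
- hook (a joint): Travel of the sprung hook straight down out of the housing, m: 0 = fully home (up), limit 0.13. The spring pulls it up: holding the empty hook down takes about 4.5 N near the top and 7.5 N at 0.1. Let go, it flies up. With the arm over the slot the hook and housing are in the way of putting a wreath in; swung 0.75 rad to the stand's +y side they are clear.
- hook_seat (a point): Lowest point inside the U-shaped steel hook (8 mm wire, 36 mm wide inside), where a tube rests; 249 mm above the table when home. The U opens upwards; its tip points across the jib arm, towards the stand's -y side: seat 22 mm and tip 44 mm from the rod, tip top 24 mm above the seat. So it enters a ring coming from the +y side; with the tip 150 to 175 mm high it passes through the standing big wreath.
- hook_handle (a point): Centre of the hook's wooden handle, a level bar 16 x 16 mm and 70 mm long, fixed to the hook and moving with it. It points outward in line with the jib arm, 340 mm from the post axis (90 mm beyond the rod), 335 mm above the table when home. Free from above.
- pot: Bystander: terracotta pot with flowers, 82 mm wide, 115 mm high with the flowers. Origin under its centre.
- glue_gun: Bystander: cordless glue gun lying on its side, about 160 x 150 x 45 mm. Origin under the middle of its barrel.
There are look-alikes about, which are no part of the job. Leave any green or purple look-alike of the wreath alone.

How it is judged:
On the way, in this order (a step that is already met when the one before it is completed fails the run):
1. the big wreath stands fully down in the stand's slot, let go (x of wreath in the frame of stand between -0.012 and 0.012 m and y of wreath in the frame of stand between -0.012 and 0.012 m and z of wreath in the frame of stand below 0.116 m and contact force between the fingers and wreath below 0.01 N and linear speed of wreath below 0.03 m/s), for 0.2 s.
2. the hook is pulled down and its seat lies inside the wreath, in its plane, while the wreath still stands in the slot (x of wreath in the frame of stand between -0.012 and 0.012 m and y of wreath in the frame of stand between -0.012 and 0.012 m and z of wreath in the frame of stand below 0.116 m and value of joint hook above 0.05 m and distance between hook_seat and wreath below 0.07 m and y of hook_seat in the frame of wreath between -0.02 and 0.02 m), for 0.05 s.
At the end, for the whole second after the job is handed in: Hook home (within 10 mm); the big wreath hangs on it: seat 55 to 85 mm from its centre, within 20 mm of its plane; centre over 155 mm above the table, plane upright within 0.37 rad, under 0.1 m/s; bystanders within 40 mm of their starts (value of joint hook below 0.01 m and y of hook_seat in the frame of wreath between -0.02 and 0.02 m and distance between hook_seat and wreath between 0.055 and 0.085 m and height (world z) of wreath above 0.155 m and angle between wreath's own y axis and vertical above 1.2 rad and linear speed of wreath below 0.1 m/s and distance of each of small_wreath, square_wreath, pot, glue_gun from where it was at the start of the episode below 0.04 m); the robot touches nothing.
It fails at once if the hook flies up (faster than 0.5 m/s) (velocity of joint hook below -0.5 m/s).
It fails at once if the small wreath is disturbed (moved over 40 mm) (distance of small_wreath from where it was at the start of the episode above 0.04 m).
It fails at once if the square wreath is disturbed (moved over 40 mm) (distance of square_wreath from where it was at the start of the episode above 0.04 m).
It fails at once if the pot is disturbed (moved over 40 mm) (distance of pot from where it was at the start of the episode above 0.04 m).
It fails at once if the glue gun is disturbed (moved over 40 mm) (distance of glue_gun from where it was at the start of the episode above 0.04 m).
It also fails if it takes over 72 s, if anything falls off the work surface, if the arm or the gripper's body presses on something with over 40 N, if the wrist force passes 120 N, or if a joint passes its speed limit or range.

### The arm

A 6-joint arm with a two-finger parallel gripper is mounted at the origin on the work surface. World frame = base frame: x ahead of the robot, y to its left, z up, the work surface at z = 0. Lengths are in m, angles in rad, forces in N, time in s.
With the tool pointing down it reaches from about 0.4 to 0.825 m from the base axis. Payload 7 kg.
Tool frame: the origin (TCP) lies midway between the tips of the shut fingers; the grasp point (between the pads) lies 19 mm behind it; z points along the fingers, y is the line along which they close (so a half turn about z gives the same grasp; the last joint's range is limited). The gripper opens to 88 mm and grips with 3 to 60 N. Pads are 19 mm wide; open, the fingers measure 130 mm over their backs; the gripper's body (78 mm by 193 mm) begins 47 mm behind the grasp point.
Start: joints at [1.448, 0.359, 0.012, 0, -1.224, -0.288], TCP at [0.27, 0.619, 0.227] pointing down, gripper open.
Joint ranges: [-3.07, 3.07], [-1.43, 2.12], [-1.02, 1.25], [-3.03, 1.67], [-3.05, -0], [-3.03, 3.03]. Speed limits (rad/s): [2.39, 2.39, 3.01, 3.14, 3.14, 3.14].

### API

Orientations are given as [roll, pitch, yaw] about the fixed x, y, z axes, in that order (R = Rz(yaw) Ry(pitch) Rx(roll)).
In Python, from station import get_state, grab_frame, calibration, job_done, boxes_of, regions_of, spot_point gives the robot as it stands. The module is installed in compiled form; this text tells all that it offers.
- The arm moves only by the tool arm_command, never from a script. Its argument "commands" is a list of rows, each an object of numbers: "tx", "ty", "tz": the shift along the tool's x, y, z each as a share of 25 cm, from -1 to 1; "twist": the turn about the tool's z as a share of 180 degrees, from -1 to 1. A call has exactly 8 rows; each row is the pose to reach, as a shift and turn from the pose commanded when the call began, along the tool's axes at that moment, turning the shorter way round; what a row does not reach only later rows make up. A row lasts 1/12 s, in which the tool goes at most 41.7 mm and 7.16 degrees, less where a joint would pass 70% of its speed; a pose out of reach is approached as far as the arm can. A call with a number of a shift or a turn outside -1 to 1 is refused whole. A call with a gripper value outside its range is refused whole. "claw" is the opening, from 0 (shut) to 1 (fully open), set as the call begins (left out, the last holds). The fingers move at their own pace and stop on an object; "grip_force" is the grip in N (left out, the last holds). Time passes only in rows, so rows that repeat a pose let the fingers close, or fill a call up. It gives the time, the measured TCP pose, the force, the opening and the grip force at its end, in the units of the state.
- get_state(): the state, without advancing time (a new reading comes with each control period).
- grab_frame(name): name is "side" or "top"; returns the picture (480x640x3 uint8, red, green, blue); there is no depth.
- calibration(name): a dict with "camera_matrix" (3x3 intrinsics, pixels), "k1" (the pictures are not rectified: a ray, as slopes to the right and down, at radius r is drawn at 1 + k1 r^2 times it, then the intrinsics apply), "extrinsics" (4x4, takes a point from camera to world coordinates). Camera axes: x right, y down, z forward; pixel columns grow to the right and rows downward; lengths in m; the calibration is good to about 2 mm. A picture is of the moment at which its call begins. calibration takes no time and is no camera call.
- job_done(): hands the job in; it is judged then, once.
Trained networks look in the newest picture that a camera, given by its name, has taken for a name from the list of things; names that differ only in an ending like _2 or _b are one class to them, and where a whole thing is asked for, a point or a joint stands for the part that bears it (a point fixed in the world has none). Each returns a list of dicts, best first, with "score" (0 to 1); they miss things now and then, are a little off and sometimes report something else, mostly with a low value. They report only what shows in the picture. A call takes as long as a camera call. They do not tell look-alikes from the thing itself.
- boxes_of(query, camera): "rect" ([left, top, right, bottom] in pixels, round what is visible of it).
- regions_of(query, camera): "region" (480x640 bool, what is visible of it) and "rect" ([left, top, right, bottom] in pixels, round what is visible of it).
- spot_point(query, camera): "uv" ([column, row] in pixels: a listed point, or the origin of a listed thing).
The state is a dict: "t": time; "q": joint angles; "qd": joint speeds; "joint_efforts": joint torques, N m; "eef_pos": TCP position; "ee_rot": TCP orientation; "force": force on the tool from outside, world axes, zero at the start; "moment": the same for the moment, N m; "width": finger opening in m; "gripper_force": force on a finger pad.
Only numpy, scipy, OpenCV 4.12 (cv2) and the standard library are available. Lean on these libraries where they do the work, as an engineer would, in place of code of your own. Each camera call takes 0.05 s, during which the arm holds its last target. There are 200 camera calls.

## Working session

There is one attempt and no reset: what is moved stays moved. The work goes in short steps, Python scripts to look and compute and a tool call to move; the robot and the scene stay as the last step left them, time stands still between calls to the robot, and variables do not carry over. Pictures are saved under pics/ and viewed, at most 13 in all, crops included, and the job is handed in when it is done.

Besides the shell and the picture viewer there is one more tool, called after "Request:" as name(argument=value, ...) on one line, values as JSON. arm_command: Moves the arm, as the interface text tells. Shift numbers are shares of 25 cm and turn numbers shares of 180 degrees, none past 1 either way. Its arguments: {"type":"object","properties":{"commands":{"type":"array"},"claw":{"type":"number"},"grip_force":{"type":"number"}},"required":["commands"]}

```bash
mkdir -p pics; cat > h.py <<'E'
import numpy as np, cv2
from station import *
def ray(cam,uv):
    c=calibration(cam);K=np.array(c["camera_matrix"]);T=np.array(c["extrinsics"])
    d=np.array([(uv[0]-K[0,2])/K[0,0],(uv[1]-K[1,2])/K[1,1]]);u=d.copy()
    for _ in range(20): u=d/(1+c["k1"]*(u@u))
    return T[:3,3],T[:3,:3]@np.array([u[0],u[1],1])
def atz(cam,uv,z):
    o,d=ray(cam,uv);return o+d*(z-o[2])/d[2]
def tri(uvs,uvt):
    A=[];b=[];
    for c,uv in(("side",uvs),("top",uvt)):
        o,d=ray(c,uv);d=d/np.linalg.norm(d);P=np.eye(3)-np.outer(d,d);A.append(P);b.append(P@o)
    A=np.vstack(A);b=np.hstack(b);x=np.linalg.lstsq(A,b,rcond=None)[0];return x,np.linalg.norm(A@x-b)
def proj(cam,p):
    c=calibration(cam);K=np.array(c["camera_matrix"]);T=np.linalg.inv(np.array(c["extrinsics"]))
    x=T[:3,:3]@np.array(p)+T[:3,3];u=x[:2]/x[2];u=u*(1+c["k1"]*(u@u));return K[:2,:2]@u+K[:2,2]
def save(cam,n): im=grab_frame(cam);cv2.imwrite(f"pics/{n}.png",im[...,::-1]);return im
E
python3 - <<'E'
from h import *
np.set_printoptions(precision=3,suppress=True)
a=save("side","s0");b=save("top","t0")
cv2.imwrite("pics/both.png",cv2.resize(np.hstack([a,b])[...,::-1],(800,300)))
for q in["wreath","small_wreath","square_wreath","rack","stand","jib_end","hook_seat","hook_handle","pot","glue_gun"]:
    r={}
    for c in("side","top"):
        L=spot_point(q,c);r[c]=[(round(l["score"],2),np.round(l["uv"]).astype(int).tolist()) for l in L[:4]]
    print(q,r)
for c in("side","top"):print(np.array(calibration(c)["extrinsics"]),calibration(c)["camera_matrix"][0])
print(get_state())
E
```

```text
wreath {'side': [(0.74, [210, 272]), (0.58, [385, 297])], 'top': [(0.86, [392, 228]), (0.64, [439, 321]), (0.64, [260, 306])]}
small_wreath {'side': [(0.74, [291, 241]), (0.69, [406, 328])], 'top': [(0.76, [421, 237]), (0.65, [204, 268]), (0.61, [211, 193])]}
square_wreath {'side': [(0.63, [433, 350])], 'top': [(0.57, [451, 242])]}
rack {'side': [(0.65, [400, 349]), (0.28, [254, 144])], 'top': [(0.61, [413, 237])]}
stand {'side': [], 'top': [(0.9, [277, 215])]}
jib_end {'side': [(0.75, [253, 104]), (0.39, [290, 240])], 'top': [(0.58, [198, 180])]}
hook_seat {'side': [(0.8, [256, 145])], 'top': [(0.96, [216, 193])]}
hook_handle {'side': [(0.67, [216, 114])], 'top': [(0.85, [173, 210])]}
pot {'side': [(0.65, [393, 257])], 'top': [(0.66, [360, 169])]}
glue_gun {'side': [(0.67, [196, 235])], 'top': [(0.88, [205, 268])]}
[[ 0.648 -0.581  0.492 -0.092]
 [-0.761 -0.493  0.421 -0.517]
 [-0.002 -0.648 -0.762  1.116]
 [ 0.     0.     0.     1.   ]] [536.758   0.    313.905]
[[-0.009 -0.997  0.076  0.384]
 [-1.     0.01   0.003  0.002]
 [-0.004 -0.076 -0.997  1.559]
 [ 0.     0.     0.     1.   ]] [543.345   0.    316.373]
{'t': 1.1, 'q': array([ 1.448,  0.359,  0.012,  0.   , -1.224, -0.288]), 'qd': array([-0.   , -0.   ,  0.001,  0.   , -0.   ,  0.   ]), 'joint_efforts': array([ -0.   , -58.24 ,  29.331,   7.003,   0.012,  -0.   ]), 'eef_pos': array([0.27 , 0.619, 0.227]), 'ee_rot': array([-3.142,  0.   , -0.411]), 'force': array([ 0.939, -0.322, -1.411]), 'moment': array([ 0.011, -0.052, -0.026]), 'gripper_force': 0.0, 'width': 0.08763112768852076}
```

View pics/s0.png

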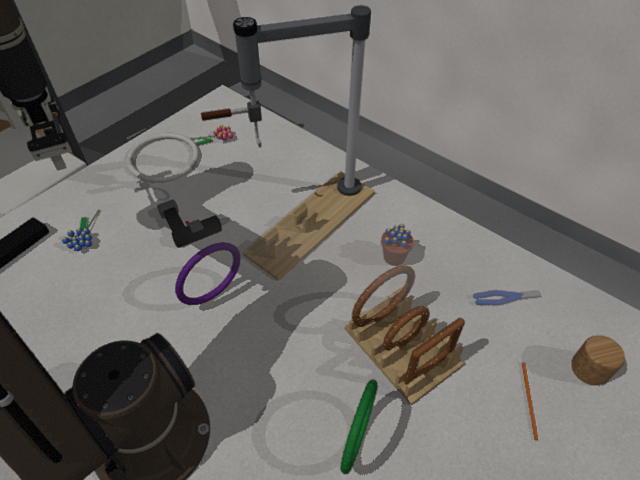

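View pics/t0.png

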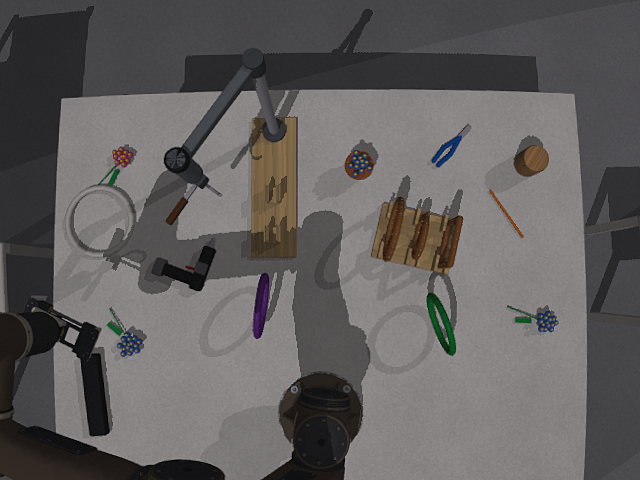

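The candidates for the big wreath are brown in the rack (side 385,297 / top 393,228), purple (210,272 / 260,306), green (360,425 / 441,322) and white (162,158 / 100,218). By the description it is the brown round ring in the rack's left slot. The jib already stands out on the +y side.

```bash
python3 - <<'E'
from h import *
np.set_printoptions(precision=4,suppress=True)
im=cv2.imread("pics/s0.png");t=cv2.imread("pics/t0.png")
cv2.imwrite("pics/crop.png",np.hstack([cv2.resize(im[250:410,330:480],(400,426)),cv2.resize(t[180:285,360:475],(400,426))]))
for n,s,tt in[("wreath",(385,297),(392,228)),("small",(406,328),(421,237)),("square",(433,350),(451,242)),("jib",(253,104),(198,180)),("seat",(256,145),(216,193)),("handle",(216,114),(173,210)),("purple",(210,272),(260,306)),("green",(360,425),(441,322))]:
    print(n,*tri(s,tt))
for q in("stand","rack","wreath","hook_handle"):
    for L in regions_of(q,"top")[:3]:
        m=L["region"];pts=np.argwhere(m)[:,::-1]
        z={"stand":.015,"rack":.015,"wreath":.19,"hook_handle":.335}[q]
        w=np.array([atz("top",p,z)[:2] for p in pts],np.float32)
        (c,sz,a)=cv2.minAreaRect(w);print(q,L["score"],L["rect"],np.array(c),np.array(sz),a,cv2.boxPoints((c,sz,a)).tolist())
print("post base",atz("top",(274,131),0.015),"post top",atz("top",(254,62),.485))
E
```

```text
wreath [ 0.5235 -0.1986  0.1005] 0.001109927834054176
small [ 0.4976 -0.2778  0.0867] 0.002647030015949811
square [ 0.4809 -0.3549  0.1058] 0.004810063064747534
jib [0.6133 0.274  0.3498] 9.607010395967902e-05
seat [0.5964 0.2542 0.2482] 0.005817995286284628
handle [0.5488 0.3366 0.3275] 0.0008855292601538414
purple [0.3178 0.1589 0.0935] 0.0027994332001810914
green [ 0.2649 -0.329   0.0836] 0.0030245503724475008Traceback (most recent call last):
  File "<stdin>", line 11, in <module>
  File "h.py", line 9, in atz
    o,d=ray(cam,uv);return o+d*(z-o[2])/d[2]
        ~~~^^^^^^^^
  File "h.py", line 4, in ray
    c=calibration(cam);K=np.array(c["camera_matrix"]);T=np.array(c["extrinsics"])
ValueError: time passes only in moves, steps and waits
```

View pics/crop.png

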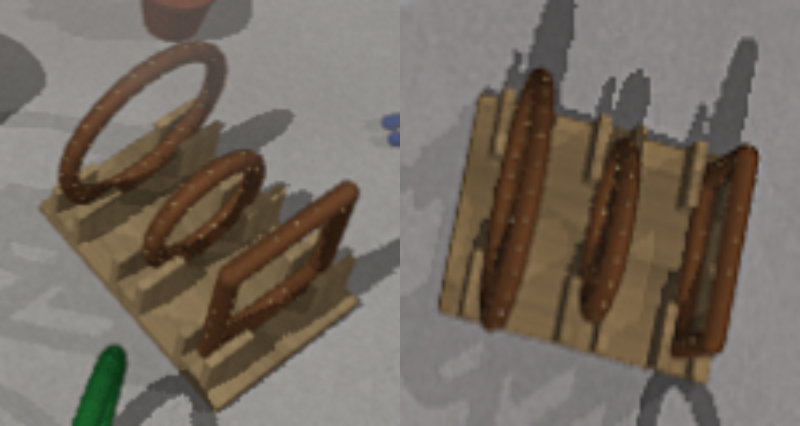

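The crop shows the big round brown willow ring in the rack's left slot (left of each half), with the small round one in the middle and the square one on the right. The choice holds.

```bash
sed -i 's/^def ray/C={c:calibration(c) for c in("side","top")}\ndef ray/; s/calibration(cam)/C[cam]/' h.py
python3 - <<'E'
from h import *
np.set_printoptions(precision=4,suppress=True)
grab_frame("top")
for q,z in dict(stand=.015,rack=.015,wreath=.10,hook_handle=.335).items():
    for L in regions_of(q,"top")[:2]:
        pts=np.argwhere(L["region"])[:,::-1]
        w=np.array([atz("top",p,z)[:2] for p in pts],np.float32)
        r=cv2.minAreaRect(w);print(q,L["score"],L["rect"],r,"\n",cv2.boxPoints(r))
        np.save(f"{q}.npy",L["region"]) if L is None else 0
print("post base",atz("top",(274,131),0.015),"post top",atz("top",(254,62),.485))
E
```

```text
stand 0.65 [167.0, 47.7, 299.3, 260.2] ((0.7643645405769348, 0.25646400451660156), (0.3915717303752899, 0.6305419206619263), 89.69286346435547) 
 [[0.448  0.0624]
 [1.0786 0.059 ]
 [1.0807 0.4506]
 [0.4501 0.4539]]
stand 0.31 [378.6, 193.3, 406.3, 262.2] ((0.5300554633140564, -0.21476927399635315), (0.03843282535672188, 0.19245339930057526), 75.4480972290039) 
 [[ 0.4321 -0.2092]
 [ 0.6184 -0.2575]
 [ 0.628  -0.2203]
 [ 0.4417 -0.172 ]]
rack 0.77 [372.6, 202.9, 453.8, 272.9] ((0.5030204653739929, -0.2747122049331665), (0.2274579107761383, 0.1658925861120224), 77.08908081054688) 
 [[ 0.3968 -0.367 ]
 [ 0.5585 -0.4041]
 [ 0.6093 -0.1824]
 [ 0.4476 -0.1453]]
wreath 0.89 [424.9, 290.8, 454.8, 355.7] ((0.26315927505493164, -0.32652875781059265), (0.17750298976898193, 0.047408971935510635), 22.12090492248535) 
 [[ 0.172  -0.338 ]
 [ 0.1899 -0.3819]
 [ 0.3543 -0.3151]
 [ 0.3365 -0.2711]]
wreath 0.88 [383.3, 196.6, 405.4, 261.2] ((0.5203797817230225, -0.20268407464027405), (0.037836816161870956, 0.17965126037597656), 77.39212799072266) 
 [[ 0.4286 -0.2015]
 [ 0.6039 -0.2408]
 [ 0.6122 -0.2038]
 [ 0.4368 -0.1646]]
hook_handle 0.58 [165.8, 175.5, 219.8, 223.9] ((0.5642049312591553, 0.2968708276748657), (0.060864340513944626, 0.1372808814048767), 38.65959167480469) 
 [[0.4976 0.3315]
 [0.5833 0.2243]
 [0.6308 0.2623]
 [0.5451 0.3695]]
post base [0.8188 0.1276 0.015 ] post top [0.8359 0.1315 0.485 ]
```

```bash
python3 - <<'E'
from h import *
np.set_printoptions(precision=4,suppress=True)
t=cv2.imread("pics/t0.png");h=cv2.cvtColor(t,cv2.COLOR_BGR2HSV)
m=((h[...,0]>8)&(h[...,0]<28)&(h[...,1]>70)&(h[...,2]>50)).astype(np.uint8)
m[:, :245]=0;m[:,305:]=0;m[:105]=0;m[270:]=0
m=cv2.morphologyEx(m,cv2.MORPH_OPEN,np.ones((3,3)))
w=np.array([atz("top",p,.015)[:2] for p in np.argwhere(m)[:,::-1]],np.float32)
r=cv2.minAreaRect(w);print(r,cv2.boxPoints(r))
v=t.copy();v[m>0]=v[m>0]//2+np.array([0,0,127],np.uint8)
# side edges by rows
for rr in range(150,250,20):
    c=np.where(m[rr])[0];a=atz("top",(c[0]-.5,rr),.015);b=atz("top",(c[-1]+.5,rr),.015);print(rr,c[0],c[-1],a,b,(a+b)/2)
g=np.hstack([cv2.resize(v[100:270,160:310],(400,453)),cv2.resize(cv2.imread("pics/s0.png")[0:200,190:390],(400,453))])
cv2.imwrite("pics/st.png",g)
E
```

```text
((0.656531572341919, 0.12895339727401733), (0.1296815574169159, 0.4048354923725128), 89.66087341308594) [[0.4537 0.0653]
 [0.8586 0.0629]
 [0.8593 0.1926]
 [0.4545 0.195 ]]
150 252 295 [0.763  0.1931 0.015 ] [0.7611 0.0651 0.015 ] [0.762  0.1291 0.015 ]
170 252 295 [0.7037 0.1928 0.015 ] [0.702  0.0653 0.015 ] [0.7028 0.1291 0.015 ]
190 252 295 [0.6451 0.1926 0.015 ] [0.6435 0.0656 0.015 ] [0.6443 0.1291 0.015 ]
210 251 295 [0.587  0.1953 0.015 ] [0.5855 0.066  0.015 ] [0.5863 0.1306 0.015 ]
230 251 295 [0.5293 0.1952 0.015 ] [0.528  0.0663 0.015 ] [0.5287 0.1308 0.015 ]
```

View pics/st.png

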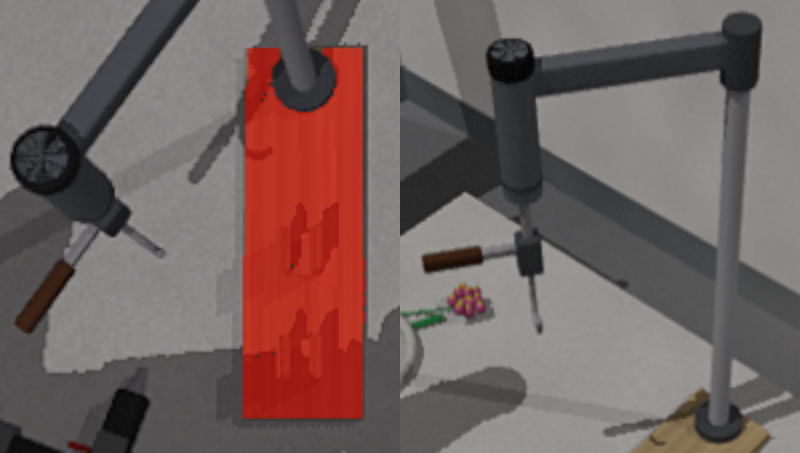

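The overlay shows the stand board fitting well (crop 245–365 columns). The brown handle is at about top px (176,211) and side px (217,114). The jib is only about 0.61 rad out, so I will first take the handle and swing it to about 0.76.

```bash
cat >> h.py <<'E'
def plan(*wps,start=None):
    s=get_state();p,y=(s["eef_pos"],s["ee_rot"][2]) if start is None else (np.array(start[:3]),start[3])
    for w in wps:
        d=np.array(w[:3])-p;x=np.array([np.cos(y),np.sin(y)]);v=np.array([np.sin(y),-np.cos(y)])
        print(w,"tx %.3f ty %.3f tz %.3f tw %.4f"%(d[:2]@x/.25,d[:2]@v/.25,-d[2]/.25,-(w[3]-y)/np.pi))
        p,y=np.array(w[:3]),w[3]
E
python3 - <<'E'
from h import *
np.set_printoptions(precision=4,suppress=True)
print(tri((217,114),(176,211.5)),tri((202.5,115.7),(167.5,224)),tri((231,112.6),(184,199)))
P=np.array([.8215,.128])
for th in(.58,.61,.64,.76,.088):
    print(th,P+.34*np.array([-np.cos(th),np.sin(th)]))
    print(proj("top",[*(P+.34*np.array([-np.cos(th),np.sin(th)])),.335]),proj("side",[*(P+.34*np.array([-np.cos(th),np.sin(th)])),.335]))
E
```

```text
(array([0.5444, 0.3274, 0.3345]), np.float64(0.001211025788561287)) (array([0.5159, 0.346 , 0.3368]), np.float64(0.0018794484186520797)) (array([0.5734, 0.3104, 0.3303]), np.float64(0.0004453402260806883))
0.58 [0.5371 0.3143]
[181.6913 214.277 ] [218.1378 117.5892]
0.61 [0.5428 0.3228]
[178.1295 211.8564] [217.444  114.9578]
0.64 [0.5488 0.331 ]
[174.6545 209.3322] [216.887  112.3319]
0.76 [0.5751 0.3622]
[161.6834 198.257 ] [215.9947 101.9324]
0.088 [0.4828 0.1579]
[249.2933 237.184 ] [249.5841 158.9539]
```

```bash
python3 - <<'E'
from h import *
plan((.40,.46,.42,-.62),(.5405,.3285,.42,-.62),(.5405,.3285,.316,-.62))
E
```

```text
(0.4, 0.46, 0.42, -0.62) tx 0.732 ty 0.374 tz -0.774 tw 0.0666
(0.5405, 0.3285, 0.42, -0.62) tx 0.763 ty 0.102 tz -0.000 tw -0.0000
(0.5405, 0.3285, 0.316, -0.62) tx 0.000 ty 0.000 tz 0.416 tw -0.0000
```

Request:
arm_command(commands=[{"tz": -0.4}, {"tx": 0.1, "ty": 0.05, "tz": -0.55, "twist": 0.03}, {"tx": 0.25, "ty": 0.12, "tz": -0.68, "twist": 0.067}, {"tx": 0.37, "ty": 0.19, "tz": -0.77, "twist": 0.067}, {"tx": 0.5, "ty": 0.26, "tz": -0.774, "twist": 0.067}, {"tx": 0.62, "ty": 0.32, "tz": -0.774, "twist": 0.067}, {"tx": 0.732, "ty": 0.374, "tz": -0.774, "twist": 0.067}, {"tx": 0.732, "ty": 0.374, "tz": -0.774, "twist": 0.067}], claw=1, grip_force=40)

```text
invalid input
```

Request:
arm_command(commands=[{"tx": 0.1, "ty": 0.013}, {"tx": 0.23, "ty": 0.03}, {"tx": 0.36, "ty": 0.05}, {"tx": 0.5, "ty": 0.067}, {"tx": 0.62, "ty": 0.083}, {"tx": 0.72, "ty": 0.096}, {"tx": 0.763, "ty": 0.102}, {"tx": 0.763, "ty": 0.102}])

```text
invalid input
```

Request:
arm_command(commands=[{"tx": 0, "ty": 0, "tz": -0.15, "twist": 0}, {"tx": 0.1, "ty": 0.05, "tz": -0.3, "twist": 0.03}, {"tx": 0.22, "ty": 0.11, "tz": -0.42, "twist": 0.067}, {"tx": 0.34, "ty": 0.17, "tz": -0.54, "twist": 0.067}, {"tx": 0.46, "ty": 0.23, "tz": -0.65, "twist": 0.067}, {"tx": 0.58, "ty": 0.3, "tz": -0.74, "twist": 0.067}, {"tx": 0.69, "ty": 0.35, "tz": -0.774, "twist": 0.067}, {"tx": 0.732, "ty": 0.374, "tz": -0.774, "twist": 0.067}], claw=1, grip_force=40)

```text
t: 2.07
eef_pos: [0.4029, 0.4574, 0.425]
ee_rot: [-3.135, -0.001, -0.623]
force: [-0.5, 0.9, 1.7]
width: 0.0876
gripper_force: 0.0
```

Request:
arm_command(commands=[{"tx": 0.1, "ty": 0.013, "tz": 0, "twist": 0}, {"tx": 0.23, "ty": 0.03, "tz": 0, "twist": 0}, {"tx": 0.36, "ty": 0.05, "tz": 0, "twist": 0}, {"tx": 0.5, "ty": 0.067, "tz": 0, "twist": 0}, {"tx": 0.62, "ty": 0.083, "tz": 0, "twist": 0}, {"tx": 0.72, "ty": 0.096, "tz": 0, "twist": 0}, {"tx": 0.763, "ty": 0.102, "tz": 0, "twist": 0}, {"tx": 0.763, "ty": 0.102, "tz": 0, "twist": 0}])

```text
t: 2.73
eef_pos: [0.5416, 0.3266, 0.4194]
ee_rot: [3.141, -0.0, -0.624]
force: [0.2, 0.7, -0.7]
width: 0.0875
gripper_force: 0.0
```

```bash
python3 - <<'E'
from h import *
a=grab_frame("side");b=grab_frame("top")
p=get_state()["eef_pos"]
print(p,proj("side",p),proj("top",p))
cv2.imwrite("pics/g1.png",np.hstack([cv2.resize(a[30:180,150:300],(400,400)),cv2.resize(b[140:260,120:240],(400,400))])[...,::-1])
E
```

```text
[0.54021943 0.32824223 0.41967263] [209.42600683  83.16441541] [165.59325285 208.15268672]
```

View pics/g1.png

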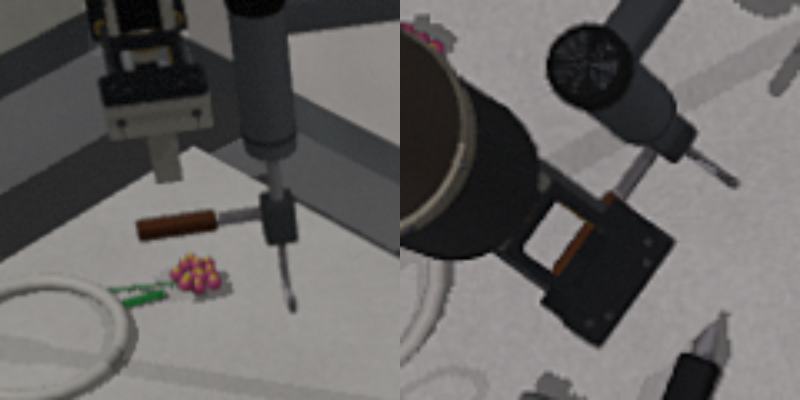

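The fingers (side crop 167,180) hang over the handle's middle (177,225). Descending and gripping.

Request:
arm_command(commands=[{"tx": 0, "ty": 0, "tz": 0.06, "twist": 0}, {"tx": 0, "ty": 0, "tz": 0.13, "twist": 0}, {"tx": 0, "ty": 0, "tz": 0.2, "twist": 0}, {"tx": 0, "ty": 0, "tz": 0.27, "twist": 0}, {"tx": 0, "ty": 0, "tz": 0.34, "twist": 0}, {"tx": 0, "ty": 0, "tz": 0.39, "twist": 0}, {"tx": 0, "ty": 0, "tz": 0.415, "twist": 0}, {"tx": 0, "ty": 0, "tz": 0.415, "twist": 0}])

```text
t: 3.5
eef_pos: [0.539, 0.3288, 0.3149]
ee_rot: [3.139, 0.001, -0.62]
force: [1.4, 0.3, 0.1]
width: 0.0876
gripper_force: 0.0
```

Request:
arm_command(commands=[{"tx": 0, "ty": 0, "tz": 0, "twist": 0}, {"tx": 0, "ty": 0, "tz": 0, "twist": 0}, {"tx": 0, "ty": 0, "tz": 0, "twist": 0}, {"tx": 0, "ty": 0, "tz": 0, "twist": 0}, {"tx": 0, "ty": 0, "tz": 0, "twist": 0}, {"tx": 0, "ty": 0, "tz": 0, "twist": 0}, {"tx": 0, "ty": 0, "tz": 0, "twist": 0}, {"tx": 0, "ty": 0, "tz": 0, "twist": 0}], claw=0, grip_force=10)

```text
t: 4.17
eef_pos: [0.5403, 0.3282, 0.3164]
ee_rot: [-3.142, -0.0, -0.621]
force: [-0.0, -0.2, -0.3]
width: 0.0402
gripper_force: 0.0
```

```bash
python3 - <<'E'
from h import *
s=get_state();print(s["eef_pos"],s["ee_rot"],s["force"],s["width"],s["gripper_force"])
P=np.array([.8215,.128]);p=s["eef_pos"][:2]-P;print(np.hypot(*p),np.arctan2(p[1],-p[0]))
r=np.hypot(*p)
for th in (.69,.76):print(th,P+r*np.array([-np.cos(th),np.sin(th)]))
plan(*[(*(P+r*np.array([-np.cos(th),np.sin(th)])),s["eef_pos"][2],-th) for th in(.76,)])
E
```

```text
[0.54031122 0.32820473 0.31636027] [-3.14151600e+00 -1.24582425e-06 -6.21379573e-01] [-0.04451885 -0.21856743 -0.26788717] 0.040225092568816886 0.0
0.34517975432896436 0.6187303851419836
0.69 [0.55528149 0.34771975]
0.76 [0.57130128 0.36580174]
(np.float64(0.5713012838836677), np.float64(0.3658017351752152), np.float64(0.31636027375577147), -0.76) tx 0.013 ty -0.194 tz -0.000 tw 0.0441
```

Request:
arm_command(commands=[{"tx": 0, "ty": 0, "tz": 0, "twist": 0}, {"tx": 0, "ty": 0, "tz": 0, "twist": 0}, {"tx": 0, "ty": 0, "tz": 0, "twist": 0}, {"tx": 0, "ty": 0, "tz": 0, "twist": 0}, {"tx": 0, "ty": 0, "tz": 0, "twist": 0}, {"tx": 0, "ty": 0, "tz": 0, "twist": 0}, {"tx": 0.001, "ty": -0.01, "tz": 0, "twist": 0.002}, {"tx": 0.002, "ty": -0.03, "tz": 0, "twist": 0.007}])

```text
t: 4.83
eef_pos: [0.5446, 0.3342, 0.3163]
ee_rot: [3.141, 0.001, -0.644]
force: [-2.9, 1.3, -1.4]
width: 0.0157
gripper_force: 10.0
```

Request:
arm_command(commands=[{"tx": 0.001, "ty": -0.025, "tz": 0, "twist": 0.006}, {"tx": 0.003, "ty": -0.05, "tz": 0, "twist": 0.012}, {"tx": 0.005, "ty": -0.075, "tz": 0, "twist": 0.018}, {"tx": 0.007, "ty": -0.1, "tz": 0, "twist": 0.024}, {"tx": 0.009, "ty": -0.13, "tz": 0, "twist": 0.03}, {"tx": 0.011, "ty": -0.15, "tz": 0, "twist": 0.035}, {"tx": 0.011, "ty": -0.164, "tz": 0, "twist": 0.037}, {"tx": 0.011, "ty": -0.164, "tz": 0, "twist": 0.037}])

```text
t: 5.5
eef_pos: [0.5723, 0.3666, 0.3163]
ee_rot: [-3.141, 0.0, -0.76]
force: [-3.7, 3.6, 1.5]
width: 0.0156
gripper_force: 10.0
```

Request:
arm_command(commands=[{"tx": 0, "ty": 0, "tz": 0, "twist": 0}, {"tx": 0, "ty": 0, "tz": 0, "twist": 0}, {"tx": 0, "ty": 0, "tz": 0, "twist": 0}, {"tx": 0, "ty": 0, "tz": 0, "twist": 0}, {"tx": 0, "ty": 0, "tz": 0, "twist": 0}, {"tx": 0, "ty": 0, "tz": -0.04, "twist": 0}, {"tx": 0, "ty": 0, "tz": -0.12, "twist": 0}, {"tx": 0, "ty": 0, "tz": -0.2, "twist": 0}], claw=0.7)

```text
t: 6.17
eef_pos: [0.5717, 0.3648, 0.3671]
ee_rot: [3.14, -0.0, -0.76]
force: [0.8, -0.2, 1.0]
width: 0.0597
gripper_force: 0.0
```

```bash
python3 - <<'E'
from h import *
print(get_state()["eef_pos"],get_state()["width"])
plan((.44,.38,.41,-.6),(.44,.14,.41,-.35),(.522,-.07,.35,-.226),(.522,-.198,.26,-.226),(.522,-.198,.171,-.226))
E
```

```text
[0.57168233 0.36477935 0.36705495] 0.05972708392344769
(0.44, 0.38, 0.41, -0.6) tx -0.424 ty 0.319 tz -0.172 tw -0.0508
(0.44, 0.14, 0.41, -0.35) tx 0.542 ty 0.792 tz -0.000 tw -0.0796
(0.522, -0.07, 0.35, -0.226) tx 0.596 ty 0.677 tz 0.240 tw -0.0395
(0.522, -0.198, 0.26, -0.226) tx 0.115 ty 0.499 tz 0.360 tw -0.0000
(0.522, -0.198, 0.171, -0.226) tx 0.000 ty 0.000 tz 0.356 tw -0.0000
```

Request:
arm_command(commands=[{"tx": 0, "ty": 0, "tz": -0.06, "twist": 0}, {"tx": 0, "ty": 0, "tz": -0.15, "twist": 0}, {"tx": -0.07, "ty": 0.05, "tz": -0.172, "twist": -0.01}, {"tx": -0.18, "ty": 0.13, "tz": -0.172, "twist": -0.025}, {"tx": -0.29, "ty": 0.21, "tz": -0.172, "twist": -0.04}, {"tx": -0.38, "ty": 0.28, "tz": -0.172, "twist": -0.05}, {"tx": -0.424, "ty": 0.319, "tz": -0.172, "twist": -0.0508}, {"tx": -0.424, "ty": 0.319, "tz": -0.172, "twist": -0.0508}])

```text
t: 6.83
eef_pos: [0.4379, 0.3804, 0.4116]
ee_rot: [-3.138, 0.0, -0.598]
force: [0.0, -0.2, -0.5]
width: 0.0612
gripper_force: 0.0
```

Request:
arm_command(commands=[{"tx": 0.06, "ty": 0.09, "tz": 0, "twist": -0.01}, {"tx": 0.14, "ty": 0.2, "tz": 0, "twist": -0.02}, {"tx": 0.22, "ty": 0.32, "tz": 0, "twist": -0.03}, {"tx": 0.3, "ty": 0.44, "tz": 0, "twist": -0.045}, {"tx": 0.38, "ty": 0.56, "tz": 0, "twist": -0.06}, {"tx": 0.47, "ty": 0.68, "tz": 0, "twist": -0.07}, {"tx": 0.542, "ty": 0.792, "tz": 0, "twist": -0.0796}, {"tx": 0.542, "ty": 0.792, "tz": 0, "twist": -0.0796}])

```text
t: 7.5
eef_pos: [0.4401, 0.1358, 0.4111]
ee_rot: [-3.14, -0.002, -0.352]
force: [0.1, 0.6, -0.1]
width: 0.0615
gripper_force: 0.0
```

Request:
arm_command(commands=[{"tx": 0.08, "ty": 0.09, "tz": 0, "twist": -0.01}, {"tx": 0.17, "ty": 0.19, "tz": 0.03, "twist": -0.02}, {"tx": 0.26, "ty": 0.3, "tz": 0.08, "twist": -0.03}, {"tx": 0.35, "ty": 0.4, "tz": 0.12, "twist": -0.0395}, {"tx": 0.44, "ty": 0.5, "tz": 0.16, "twist": -0.0395}, {"tx": 0.52, "ty": 0.6, "tz": 0.2, "twist": -0.0395}, {"tx": 0.596, "ty": 0.677, "tz": 0.24, "twist": -0.0395}, {"tx": 0.596, "ty": 0.677, "tz": 0.24, "twist": -0.0395}])

```text
t: 8.17
eef_pos: [0.5228, -0.0735, 0.3469]
ee_rot: [3.139, 0.004, -0.23]
force: [-0.2, 0.8, -0.7]
width: 0.061
gripper_force: 0.0
```

Request:
arm_command(commands=[{"tx": 0.02, "ty": 0.08, "tz": 0.05, "twist": 0}, {"tx": 0.04, "ty": 0.18, "tz": 0.1, "twist": 0}, {"tx": 0.06, "ty": 0.28, "tz": 0.18, "twist": 0}, {"tx": 0.09, "ty": 0.38, "tz": 0.26, "twist": 0}, {"tx": 0.115, "ty": 0.46, "tz": 0.33, "twist": 0}, {"tx": 0.115, "ty": 0.499, "tz": 0.36, "twist": 0}, {"tx": 0.115, "ty": 0.499, "tz": 0.36, "twist": 0}, {"tx": 0.115, "ty": 0.499, "tz": 0.36, "twist": 0}])

```text
t: 8.83
eef_pos: [0.5223, -0.1981, 0.2596]
ee_rot: [3.141, 0.0, -0.227]
force: [0.6, -0.5, 0.8]
width: 0.0617
gripper_force: 0.0
```

```bash
python3 - <<'E'
from h import *
a=grab_frame("side");b=grab_frame("top")
s=get_state();p=s["eef_pos"]
print(p,s["ee_rot"],proj("side",p),proj("top",p))
cv2.imwrite("pics/g2.png",np.hstack([cv2.resize(a[200:400,300:500],(400,400)),cv2.resize(b[160:310,340:490],(400,400))])[...,::-1])
E
```

```text
[ 0.52289542 -0.19725803  0.26059155] [-3.14150892e+00 -1.79626472e-03 -2.25552253e-01] [391.66492617 252.74078088] [400.58937597 221.63398057]
```

View pics/g2.png

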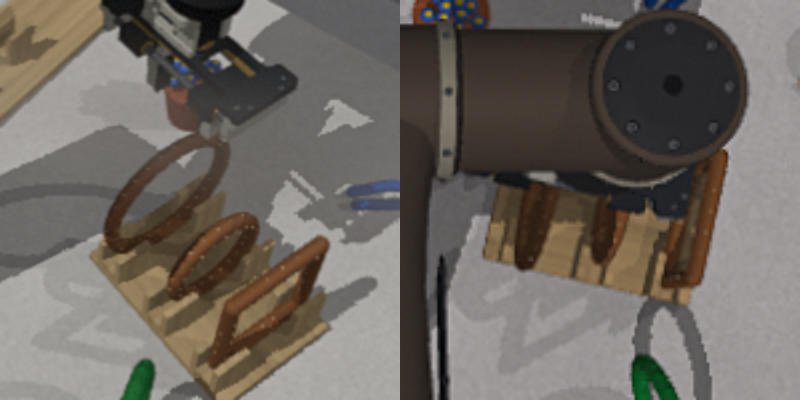

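The fingers straddle the big ring's top (side crop ~183,105, ring apex just below). Descending and gripping.

Request:
arm_command(commands=[{"tx": 0, "ty": 0, "tz": 0.05, "twist": 0}, {"tx": 0, "ty": 0, "tz": 0.11, "twist": 0}, {"tx": 0, "ty": 0, "tz": 0.17, "twist": 0}, {"tx": 0, "ty": 0, "tz": 0.23, "twist": 0}, {"tx": 0, "ty": 0, "tz": 0.29, "twist": 0}, {"tx": 0, "ty": 0, "tz": 0.34, "twist": 0}, {"tx": 0, "ty": 0, "tz": 0.356, "twist": 0}, {"tx": 0, "ty": 0, "tz": 0.356, "twist": 0}])

```text
t: 9.6
eef_pos: [0.5223, -0.1968, 0.1704]
ee_rot: [3.142, 0.0, -0.225]
force: [0.9, 0.1, 0.2]
width: 0.0618
gripper_force: 0.0
```

Request:
arm_command(commands=[{"tx": 0, "ty": 0, "tz": 0, "twist": 0}, {"tx": 0, "ty": 0, "tz": 0, "twist": 0}, {"tx": 0, "ty": 0, "tz": 0, "twist": 0}, {"tx": 0, "ty": 0, "tz": 0, "twist": 0}, {"tx": 0, "ty": 0, "tz": 0, "twist": 0}, {"tx": 0, "ty": 0, "tz": 0, "twist": 0}, {"tx": 0, "ty": 0, "tz": 0, "twist": 0}, {"tx": 0, "ty": 0, "tz": 0, "twist": 0}], claw=0, grip_force=25)

```text
t: 10.27
eef_pos: [0.5222, -0.1977, 0.1704]
ee_rot: [3.142, -0.0, -0.226]
force: [0.6, 1.2, 0.3]
width: 0.0174
gripper_force: 25.0
```

Request:
arm_command(commands=[{"tx": 0, "ty": 0, "tz": 0, "twist": 0}, {"tx": 0, "ty": 0, "tz": 0, "twist": 0}, {"tx": 0, "ty": 0, "tz": -0.02, "twist": 0}, {"tx": 0, "ty": 0, "tz": -0.06, "twist": 0}, {"tx": 0, "ty": 0, "tz": -0.1, "twist": 0}, {"tx": 0, "ty": 0, "tz": -0.15, "twist": 0}, {"tx": 0, "ty": 0, "tz": -0.2, "twist": 0}, {"tx": 0, "ty": 0, "tz": -0.25, "twist": 0}])

```text
t: 10.93
eef_pos: [0.5223, -0.1977, 0.2345]
ee_rot: [-3.141, -0.001, -0.226]
force: [0.7, 0.1, -2.3]
width: 0.017
gripper_force: 25.0
```

```bash
python3 - <<'E'
from h import *
plan((.5223,-.1977,.36,-.226),(.54,-.01,.36,-.1),(.571,.1295,.36,-.006),(.571,.1295,.26,-.006))
E
```

```text
(0.5223, -0.1977, 0.36, -0.226) tx -0.000 ty 0.000 tz -0.502 tw 0.0001
(0.54, -0.01, 0.36, -0.1) tx -0.099 ty -0.748 tz -0.000 tw -0.0401
(0.571, 0.1295, 0.36, -0.006) tx 0.068 ty -0.568 tz -0.000 tw -0.0299
(0.571, 0.1295, 0.26, -0.006) tx 0.000 ty 0.000 tz 0.400 tw -0.0000
```

Request:
arm_command(commands=[{"tx": 0, "ty": 0, "tz": -0.07, "twist": 0}, {"tx": 0, "ty": 0, "tz": -0.15, "twist": 0}, {"tx": 0, "ty": 0, "tz": -0.23, "twist": 0}, {"tx": 0, "ty": 0, "tz": -0.31, "twist": 0}, {"tx": 0, "ty": 0, "tz": -0.39, "twist": 0}, {"tx": 0, "ty": 0, "tz": -0.45, "twist": 0}, {"tx": 0, "ty": 0, "tz": -0.5, "twist": 0}, {"tx": 0, "ty": 0, "tz": -0.5, "twist": 0}])

```text
t: 11.6
eef_pos: [0.523, -0.1981, 0.3619]
ee_rot: [-3.142, -0.006, -0.226]
force: [0.7, -0.2, -0.7]
width: 0.0174
gripper_force: 25.0
```

Request:
arm_command(commands=[{"tx": -0.01, "ty": -0.07, "tz": 0, "twist": -0.003}, {"tx": -0.02, "ty": -0.17, "tz": 0, "twist": -0.008}, {"tx": -0.04, "ty": -0.29, "tz": 0, "twist": -0.014}, {"tx": -0.055, "ty": -0.41, "tz": 0, "twist": -0.02}, {"tx": -0.07, "ty": -0.53, "tz": 0, "twist": -0.028}, {"tx": -0.085, "ty": -0.64, "tz": 0, "twist": -0.035}, {"tx": -0.099, "ty": -0.72, "tz": 0, "twist": -0.04}, {"tx": -0.099, "ty": -0.748, "tz": 0, "twist": -0.04}])

```text
t: 12.27
eef_pos: [0.5396, -0.0073, 0.3575]
ee_rot: [-3.141, 0.0, -0.097]
force: [-0.4, -0.8, -2.4]
width: 0.0173
gripper_force: 25.0
```

Request:
arm_command(commands=[{"tx": 0.01, "ty": -0.06, "tz": 0, "twist": -0.003}, {"tx": 0.02, "ty": -0.15, "tz": 0, "twist": -0.008}, {"tx": 0.03, "ty": -0.25, "tz": 0, "twist": -0.013}, {"tx": 0.04, "ty": -0.35, "tz": 0, "twist": -0.018}, {"tx": 0.05, "ty": -0.44, "tz": 0, "twist": -0.024}, {"tx": 0.06, "ty": -0.52, "tz": 0, "twist": -0.03}, {"tx": 0.068, "ty": -0.568, "tz": 0, "twist": -0.03}, {"tx": 0.068, "ty": -0.568, "tz": 0, "twist": -0.03}])

```text
t: 12.93
eef_pos: [0.5716, 0.1315, 0.3569]
ee_rot: [3.141, 0.001, -0.005]
force: [-0.0, 0.2, -0.8]
width: 0.0175
gripper_force: 25.0
```

Request:
arm_command(commands=[{"tx": 0, "ty": 0, "tz": 0.05, "twist": 0}, {"tx": 0, "ty": 0, "tz": 0.11, "twist": 0}, {"tx": 0, "ty": 0, "tz": 0.18, "twist": 0}, {"tx": 0, "ty": 0, "tz": 0.25, "twist": 0}, {"tx": 0, "ty": 0, "tz": 0.32, "twist": 0}, {"tx": 0, "ty": 0, "tz": 0.38, "twist": 0}, {"tx": 0, "ty": 0, "tz": 0.4, "twist": 0}, {"tx": 0, "ty": 0, "tz": 0.4, "twist": 0}])

```text
t: 13.6
eef_pos: [0.5704, 0.1287, 0.2565]
ee_rot: [3.14, 0.002, -0.007]
force: [-0.2, -0.2, -1.2]
width: 0.0172
gripper_force: 25.0
```

```bash
python3 - <<'E'
from h import *
a=grab_frame("side");b=grab_frame("top")
s=get_state();p=s["eef_pos"]
print(p,s["ee_rot"],proj("side",p),proj("top",p))
# predicted cheek-top lines: slot center line at z=.06 in both views
for x in(-.08,-.035,.035,.08):
    q=[.571+x,.1295-.006*x,.06];print(x,proj("side",q),proj("top",q))
o=a.copy()
for x in(-.08,-.035,.035,.08):
    for y in (-.011,.011):
        cv2.circle(o,tuple(int(round(v)) for v in proj("side",[.571+x,.1295+y-.006*x,.06])),1,(255,0,0),-1)
for k in range(0,360,20):
    cv2.circle(o,tuple(int(round(v)) for v in proj("side",[p[0]+.081*np.cos(np.radians(k)),p[1],p[2]+.019-.081+.081*np.sin(np.radians(k))])),1,(0,255,0),-1)
cv2.imwrite("pics/g3.png",cv2.resize(np.hstack([o[120:300,200:400],b[120:300,200:400]]),None,fx=2,fy=2,interpolation=cv2.INTER_NEAREST)[...,::-1])
E
```

```text
[0.57148448 0.12936697 0.2586914 ] [ 3.14154289e+00 -9.29810164e-04 -6.40677640e-03] [288.31457412 169.50664556] [265.0794963  203.02669249]
-0.08 [269.84454466 243.75659318] [271.92937796 242.02942249]
-0.035 [281.93921095 233.51570676] [271.97848038 225.85778606]
0.035 [299.99566033 218.22201946] [272.08052103 200.87560348]
0.08 [311.14768406 208.77345961] [272.16228817 184.94768158]
```

View pics/g3.png

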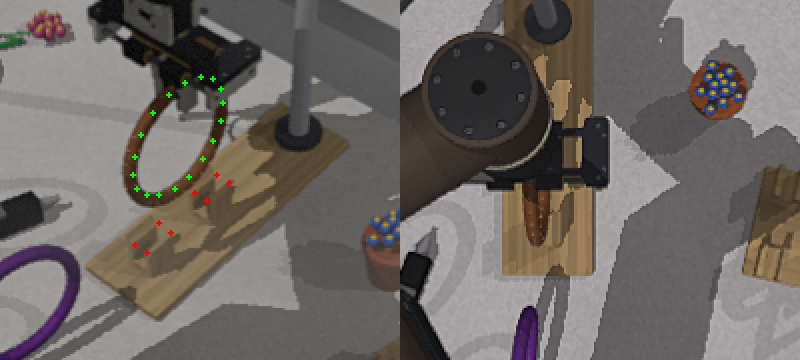

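The ring (left half, 175,140) hangs plane-parallel over the slot cheeks (135–230, 175–253), as the overlay dots predict. Lowering in steps and watching the force.

Request:
arm_command(commands=[{"tx": 0, "ty": 0, "tz": 0.03, "twist": 0}, {"tx": 0, "ty": 0, "tz": 0.06, "twist": 0}, {"tx": 0, "ty": 0, "tz": 0.09, "twist": 0}, {"tx": 0, "ty": 0, "tz": 0.12, "twist": 0}, {"tx": 0, "ty": 0, "tz": 0.15, "twist": 0}, {"tx": 0, "ty": 0, "tz": 0.18, "twist": 0}, {"tx": 0, "ty": 0, "tz": 0.2, "twist": 0}, {"tx": 0, "ty": 0, "tz": 0.2, "twist": 0}])

```text
t: 14.37
eef_pos: [0.5703, 0.1295, 0.2062]
ee_rot: [3.141, 0.002, -0.006]
force: [-0.4, 0.5, -1.4]
width: 0.0172
gripper_force: 25.0
```

```bash
python3 - <<'E'
from h import *
np.set_printoptions(precision=3,suppress=True)
s=get_state();print(s["eef_pos"],s["force"],s["moment"])
E
```

```text
[0.57  0.129 0.206] [-0.375  0.453 -1.403] [-0.058  0.118 -0.007]
```

Request:
arm_command(commands=[{"tx": 0, "ty": 0, "tz": 0.015, "twist": 0}, {"tx": 0, "ty": 0, "tz": 0.03, "twist": 0}, {"tx": 0, "ty": 0, "tz": 0.045, "twist": 0}, {"tx": 0, "ty": 0, "tz": 0.06, "twist": 0}, {"tx": 0, "ty": 0, "tz": 0.075, "twist": 0}, {"tx": 0, "ty": 0, "tz": 0.09, "twist": 0}, {"tx": 0, "ty": 0, "tz": 0.1, "twist": 0}, {"tx": 0, "ty": 0, "tz": 0.1, "twist": 0}])

```text
t: 15.03
eef_pos: [0.5707, 0.1297, 0.1821]
ee_rot: [3.141, 0.001, -0.006]
force: [0.4, 1.6, -2.5]
width: 0.0171
gripper_force: 25.0
```

```bash
python3 - <<'E'
from h import *
np.set_printoptions(precision=3,suppress=True)
s=get_state();print(s["eef_pos"],s["force"],s["moment"])
E
```

```text
[0.571 0.13  0.182] [ 0.443  1.598 -2.526] [ 0.359 -0.145  0.004]
```

Request:
arm_command(commands=[{"tx": 0, "ty": 0, "tz": 0.006, "twist": 0}, {"tx": 0, "ty": 0, "tz": 0.012, "twist": 0}, {"tx": 0, "ty": 0, "tz": 0.018, "twist": 0}, {"tx": 0, "ty": 0, "tz": 0.024, "twist": 0}, {"tx": 0, "ty": 0, "tz": 0.03, "twist": 0}, {"tx": 0, "ty": 0, "tz": 0.036, "twist": 0}, {"tx": 0, "ty": 0, "tz": 0.036, "twist": 0}, {"tx": 0, "ty": 0, "tz": 0.036, "twist": 0}])

```text
t: 15.7
eef_pos: [0.571, 0.1297, 0.1736]
ee_rot: [3.141, 0.0, -0.006]
force: [0.5, 0.4, -2.5]
width: 0.0177
gripper_force: 25.0
```

Request:
arm_command(commands=[{"tx": 0, "ty": 0, "tz": 0.004, "twist": 0}, {"tx": 0, "ty": 0, "tz": 0.008, "twist": 0}, {"tx": 0, "ty": 0, "tz": 0.012, "twist": 0}, {"tx": 0, "ty": 0, "tz": 0.016, "twist": 0}, {"tx": 0, "ty": 0, "tz": 0.016, "twist": 0}, {"tx": 0, "ty": 0, "tz": 0.016, "twist": 0}, {"tx": 0, "ty": 0, "tz": 0.016, "twist": 0}, {"tx": 0, "ty": 0, "tz": 0.016, "twist": 0}])

```text
t: 16.37
eef_pos: [0.5717, 0.1299, 0.1705]
ee_rot: [-3.141, -0.002, -0.006]
force: [1.8, 0.8, 6.2]
width: 0.0169
gripper_force: 25.0
```

Seated: the force turned upward. Letting go and rising.

Request:
arm_command(commands=[{"tx": 0, "ty": 0, "tz": 0, "twist": 0}, {"tx": 0, "ty": 0, "tz": 0, "twist": 0}, {"tx": 0, "ty": 0, "tz": 0, "twist": 0}, {"tx": 0, "ty": 0, "tz": 0, "twist": 0}, {"tx": 0, "ty": 0, "tz": 0, "twist": 0}, {"tx": 0, "ty": 0, "tz": 0, "twist": 0}, {"tx": 0, "ty": 0, "tz": -0.03, "twist": 0}, {"tx": 0, "ty": 0, "tz": -0.08, "twist": 0}], claw=0.7)

```text
t: 17.03
eef_pos: [0.5701, 0.1294, 0.189]
ee_rot: [3.14, 0.003, -0.006]
force: [-0.5, 0.4, -0.0]
width: 0.0602
gripper_force: 0.0
```

Request:
arm_command(commands=[{"tx": 0, "ty": 0, "tz": -0.1, "twist": 0}, {"tx": 0, "ty": 0, "tz": -0.22, "twist": 0}, {"tx": 0, "ty": 0, "tz": -0.34, "twist": 0}, {"tx": 0, "ty": 0, "tz": -0.46, "twist": 0}, {"tx": 0, "ty": 0, "tz": -0.58, "twist": 0}, {"tx": 0, "ty": 0, "tz": -0.7, "twist": 0}, {"tx": 0, "ty": 0, "tz": -0.8, "twist": 0}, {"tx": 0, "ty": 0, "tz": -0.88, "twist": 0}])

```text
t: 17.7
eef_pos: [0.5711, 0.1295, 0.4132]
ee_rot: [-3.141, -0.003, -0.006]
force: [1.7, -0.2, -0.5]
width: 0.0614
gripper_force: 0.0
```

```bash
python3 - <<'E'
from h import *
a=grab_frame("side");b=grab_frame("top")
o=a.copy()
for k in range(0,360,20):
    for s in(.072,.09): cv2.circle(o,tuple(int(round(v)) for v in proj("side",[.571+s*np.cos(np.radians(k)),.1295,.11+s*np.sin(np.radians(k))])),0,(0,255,0),-1)
cv2.imwrite("pics/g4.png",np.hstack([cv2.resize(o[130:290,200:360],(400,400)),cv2.resize(b[120:280,150:310],(400,400))])[...,::-1])
P=np.array([.8215,.128]);r=.345;th=.76;q=P+r*np.array([-np.cos(th),np.sin(th)])
print(q,get_state()["eef_pos"])
plan((.44,.14,.42,-.3),(.44,.37,.42,-.6),(*q,.42,-.76),(*q,.316,-.76))
E
```

```text
[0.57143158 0.3656779 ] [0.57200848 0.12969709 0.41463622]
(0.44, 0.14, 0.42, -0.3) tx -0.528 ty -0.038 tz -0.021 tw 0.0936
(0.44, 0.37, 0.42, -0.6) tx -0.272 ty -0.879 tz -0.000 tw 0.0955
(np.float64(0.5714315762943878), np.float64(0.36567789856314015), 0.42, -0.76) tx 0.444 ty -0.283 tz -0.000 tw 0.0509
(np.float64(0.5714315762943878), np.float64(0.36567789856314015), 0.316, -0.76) tx 0.000 ty 0.000 tz 0.416 tw -0.0000
```

View pics/g4.png

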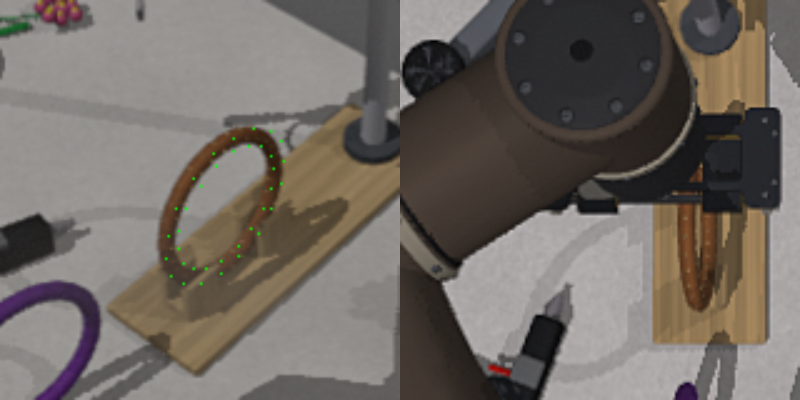

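The wreath stands seated in the slot (left 220,205), within a few millimetres of the predicted dots. Going back to the handle.

Request:
arm_command(commands=[{"tx": -0.06, "ty": -0.004, "tz": -0.02, "twist": 0.01}, {"tx": -0.14, "ty": -0.01, "tz": -0.02, "twist": 0.025}, {"tx": -0.24, "ty": -0.017, "tz": -0.02, "twist": 0.045}, {"tx": -0.34, "ty": -0.025, "tz": -0.02, "twist": 0.065}, {"tx": -0.43, "ty": -0.03, "tz": -0.02, "twist": 0.08}, {"tx": -0.5, "ty": -0.036, "tz": -0.02, "twist": 0.094}, {"tx": -0.528, "ty": -0.038, "tz": -0.02, "twist": 0.094}, {"tx": -0.528, "ty": -0.038, "tz": -0.02, "twist": 0.094}])

```text
t: 18.47
eef_pos: [0.4379, 0.1399, 0.4157]
ee_rot: [-3.14, -0.001, -0.299]
force: [-0.6, 0.1, 1.3]
width: 0.0614
gripper_force: 0.0
```

Request:
arm_command(commands=[{"tx": -0.02, "ty": -0.08, "tz": 0, "twist": 0.01}, {"tx": -0.06, "ty": -0.19, "tz": 0, "twist": 0.02}, {"tx": -0.1, "ty": -0.32, "tz": 0, "twist": 0.035}, {"tx": -0.14, "ty": -0.46, "tz": 0, "twist": 0.05}, {"tx": -0.19, "ty": -0.6, "tz": 0, "twist": 0.065}, {"tx": -0.23, "ty": -0.74, "tz": 0, "twist": 0.08}, {"tx": -0.26, "ty": -0.84, "tz": 0, "twist": 0.095}, {"tx": -0.272, "ty": -0.879, "tz": 0, "twist": 0.0955}])

```text
t: 19.13
eef_pos: [0.4398, 0.3735, 0.4124]
ee_rot: [3.138, 0.0, -0.601]
force: [0.5, -0.5, -1.1]
width: 0.0615
gripper_force: 0.0
```

Request:
arm_command(commands=[{"tx": 0.06, "ty": -0.04, "tz": 0, "twist": 0.008}, {"tx": 0.13, "ty": -0.08, "tz": 0, "twist": 0.016}, {"tx": 0.21, "ty": -0.13, "tz": 0, "twist": 0.025}, {"tx": 0.29, "ty": -0.19, "tz": 0, "twist": 0.035}, {"tx": 0.37, "ty": -0.24, "tz": 0, "twist": 0.043}, {"tx": 0.43, "ty": -0.275, "tz": 0, "twist": 0.051}, {"tx": 0.444, "ty": -0.283, "tz": 0, "twist": 0.051}, {"tx": 0.444, "ty": -0.283, "tz": 0, "twist": 0.051}])

```text
t: 19.8
eef_pos: [0.5726, 0.3649, 0.4128]
ee_rot: [3.139, -0.0, -0.762]
force: [-0.4, -0.5, 0.0]
width: 0.0616
gripper_force: 0.0
```

```bash
python3 - <<'E'
from h import *
a=grab_frame("side");b=grab_frame("top");p=get_state()["eef_pos"]
for c in("side","top"):
    print(c,[(l["score"],l["uv"]) for l in spot_point("hook_handle",c)[:2]],proj(c,[.5751,.3622,.335]))
plan((.5714,.3657,.316,-.76))
o=cv2.circle(a.copy(),tuple(int(round(v)) for v in proj("side",[.5714,.3657,.335])),1,(0,255,0),-1)
cv2.imwrite("pics/g5.png",np.hstack([cv2.resize(o[30:180,150:300],(400,400)),cv2.resize(b[120:270,100:250],(400,400))])[...,::-1])
E
```

```text
side [(0.73, [395.0, 257.2]), (0.66, [214.5, 98.4])] [216.01787262 101.92941076]
top [(0.83, [159.0, 199.0])] [161.69777417 198.23780204]
(0.5714, 0.3657, 0.316, -0.76) tx 0.003 ty -0.003 tz 0.397 tw -0.0001
```

View pics/g5.png

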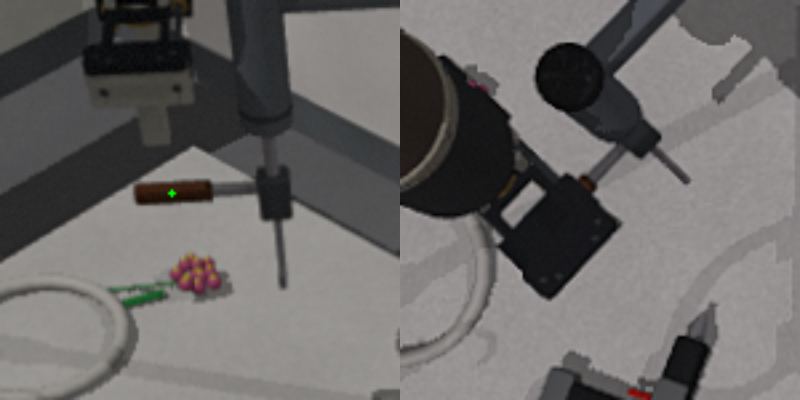

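The dot sits on the handle middle (side crop 172,193), right under the fingers. Descend, grip firmly and start the pull.

Request:
arm_command(commands=[{"tx": 0, "ty": 0, "tz": 0.06, "twist": 0}, {"tx": 0, "ty": 0, "tz": 0.13, "twist": 0}, {"tx": 0, "ty": 0, "tz": 0.2, "twist": 0}, {"tx": 0, "ty": 0, "tz": 0.27, "twist": 0}, {"tx": 0, "ty": 0, "tz": 0.34, "twist": 0}, {"tx": 0, "ty": 0, "tz": 0.385, "twist": 0}, {"tx": 0.003, "ty": -0.003, "tz": 0.397, "twist": 0}, {"tx": 0.003, "ty": -0.003, "tz": 0.397, "twist": 0}])

```text
t: 20.67
eef_pos: [0.5715, 0.3657, 0.3154]
ee_rot: [3.141, -0.0, -0.761]
force: [-0.3, -0.9, 0.4]
width: 0.0613
gripper_force: 0.0
```

Request:
arm_command(commands=[{"tx": 0, "ty": 0, "tz": 0, "twist": 0}, {"tx": 0, "ty": 0, "tz": 0, "twist": 0}, {"tx": 0, "ty": 0, "tz": 0, "twist": 0}, {"tx": 0, "ty": 0, "tz": 0, "twist": 0}, {"tx": 0, "ty": 0, "tz": 0, "twist": 0}, {"tx": 0, "ty": 0, "tz": 0, "twist": 0}, {"tx": 0, "ty": 0, "tz": 0, "twist": 0}, {"tx": 0, "ty": 0, "tz": 0, "twist": 0}], claw=0, grip_force=55)

```text
t: 21.33
eef_pos: [0.5719, 0.3657, 0.3156]
ee_rot: [-3.141, 0.0, -0.761]
force: [-0.4, 0.7, -0.1]
width: 0.0156
gripper_force: 55.0
```

Request:
arm_command(commands=[{"tx": 0, "ty": 0, "tz": 0, "twist": 0}, {"tx": 0, "ty": 0, "tz": 0, "twist": 0}, {"tx": 0, "ty": 0, "tz": 0.01, "twist": 0}, {"tx": 0, "ty": 0, "tz": 0.02, "twist": 0}, {"tx": 0, "ty": 0, "tz": 0.04, "twist": 0}, {"tx": 0, "ty": 0, "tz": 0.06, "twist": 0}, {"tx": 0, "ty": 0, "tz": 0.08, "twist": 0}, {"tx": 0, "ty": 0, "tz": 0.1, "twist": 0}])

```text
t: 22.0
eef_pos: [0.5722, 0.3659, 0.2911]
ee_rot: [-3.14, -0.0, -0.761]
force: [-0.0, -0.2, 5.6]
width: 0.0154
gripper_force: 55.0
```

```bash
python3 - <<'E'
from h import *
np.set_printoptions(precision=3,suppress=True)
s=get_state();print(s["eef_pos"],s["force"],s["moment"],s["width"])
E
```

```text
[0.572 0.366 0.291] [-0.029 -0.22   5.646] [ 0.275  0.44  -0.097] 0.015353909673476024
```

Request:
arm_command(commands=[{"tx": 0, "ty": 0, "tz": 0.03, "twist": 0}, {"tx": 0, "ty": 0, "tz": 0.07, "twist": 0}, {"tx": 0, "ty": 0, "tz": 0.12, "twist": 0}, {"tx": 0, "ty": 0, "tz": 0.17, "twist": 0}, {"tx": 0, "ty": 0, "tz": 0.23, "twist": 0}, {"tx": 0, "ty": 0, "tz": 0.29, "twist": 0}, {"tx": 0, "ty": 0, "tz": 0.33, "twist": 0}, {"tx": 0, "ty": 0, "tz": 0.34, "twist": 0}])

```text
t: 22.67
eef_pos: [0.5718, 0.3655, 0.2046]
ee_rot: [3.141, -0.0, -0.761]
force: [-2.4, 1.5, 7.6]
width: 0.0154
gripper_force: 55.0
```

```bash
python3 - <<'E'
from h import *
np.set_printoptions(precision=3,suppress=True)
s=get_state();print(s["eef_pos"],s["force"],s["moment"],s["width"])
P=np.array([.8215,.128]);p=s["eef_pos"][:2]-P;r=np.hypot(*p);t0=np.arctan2(p[1],-p[0]);print(r,t0)
w=lambda th:(*np.round(P+r*np.array([-np.cos(th),np.sin(th)]),4),.206,-round(th,4))
for seq in ([.76,.73,.69,.64,.59,.54,.5,.47,.46],[.46,.43,.39,.35,.31,.28,.25,.23,.22],[.22,.21,.19,.17,.15,.13,.11,.095,.088]):
    for th in seq[1:]: plan(w(th),start=w(seq[0]))
E
```

```text
[0.572 0.365 0.205] [-2.425  1.503  7.64 ] [ 0.353  0.653 -0.019] 0.015410725814312744
0.34458856128638576 0.7603701216100928
(np.float64(0.5647), np.float64(0.3578), 0.206, -0.73) tx 0.001 ty 0.041 tz -0.000 tw -0.0095
(np.float64(0.5557), np.float64(0.3473), 0.206, -0.69) tx 0.003 ty 0.097 tz -0.000 tw -0.0223
(np.float64(0.5451), np.float64(0.3338), 0.206, -0.64) tx 0.010 ty 0.165 tz -0.000 tw -0.0382
(np.float64(0.5352), np.float64(0.3197), 0.206, -0.59) tx 0.020 ty 0.233 tz -0.000 tw -0.0541
(np.float64(0.5259), np.float64(0.3052), 0.206, -0.54) tx 0.033 ty 0.301 tz -0.000 tw -0.0700
(np.float64(0.5191), np.float64(0.2932), 0.206, -0.5) tx 0.046 ty 0.354 tz -0.000 tw -0.0828
(np.float64(0.5143), np.float64(0.2841), 0.206, -0.47) tx 0.058 ty 0.394 tz -0.000 tw -0.0923
(np.float64(0.5127), np.float64(0.281), 0.206, -0.46) tx 0.062 ty 0.407 tz -0.000 tw -0.0955
(np.float64(0.5083), np.float64(0.2716), 0.206, -0.43) tx 0.001 ty 0.042 tz -0.000 tw -0.0095
(np.float64(0.5028), np.float64(0.259), 0.206, -0.39) tx 0.004 ty 0.096 tz -0.000 tw -0.0223
(np.float64(0.4978), np.float64(0.246
[... 578 characters left out ...]
1) tx 0.000 ty 0.014 tz -0.000 tw -0.0032
(np.float64(0.4831), np.float64(0.1931), 0.206, -0.19) tx 0.001 ty 0.041 tz -0.000 tw -0.0095
(np.float64(0.4819), np.float64(0.1863), 0.206, -0.17) tx 0.002 ty 0.069 tz -0.000 tw -0.0159
(np.float64(0.4808), np.float64(0.1795), 0.206, -0.15) tx 0.004 ty 0.096 tz -0.000 tw -0.0223
(np.float64(0.4798), np.float64(0.1727), 0.206, -0.13) tx 0.006 ty 0.124 tz -0.000 tw -0.0286
(np.float64(0.479), np.float64(0.1658), 0.206, -0.11) tx 0.008 ty 0.151 tz -0.000 tw -0.0350
(np.float64(0.4785), np.float64(0.1607), 0.206, -0.095) tx 0.011 ty 0.172 tz -0.000 tw -0.0398
(np.float64(0.4782), np.float64(0.1583), 0.206, -0.088) tx 0.012 ty 0.181 tz -0.000 tw -0.0420
```

Request:
arm_command(commands=[{"tx": 0.001, "ty": 0.041, "tz": 0, "twist": -0.0095}, {"tx": 0.003, "ty": 0.097, "tz": 0, "twist": -0.0223}, {"tx": 0.01, "ty": 0.165, "tz": 0, "twist": -0.0382}, {"tx": 0.02, "ty": 0.233, "tz": 0, "twist": -0.0541}, {"tx": 0.033, "ty": 0.301, "tz": 0, "twist": -0.07}, {"tx": 0.046, "ty": 0.354, "tz": 0, "twist": -0.0828}, {"tx": 0.058, "ty": 0.394, "tz": 0, "twist": -0.0923}, {"tx": 0.062, "ty": 0.407, "tz": 0, "twist": -0.0955}])

```text
t: 23.33
eef_pos: [0.5124, 0.2807, 0.207]
ee_rot: [-3.14, -0.0, -0.459]
force: [-3.6, 2.6, 7.6]
width: 0.0157
gripper_force: 55.0
```

Request:
arm_command(commands=[{"tx": 0.001, "ty": 0.042, "tz": 0, "twist": -0.0095}, {"tx": 0.004, "ty": 0.096, "tz": 0, "twist": -0.0223}, {"tx": 0.008, "ty": 0.151, "tz": 0, "twist": -0.035}, {"tx": 0.016, "ty": 0.206, "tz": 0, "twist": -0.0477}, {"tx": 0.022, "ty": 0.247, "tz": 0, "twist": -0.0573}, {"tx": 0.03, "ty": 0.287, "tz": 0, "twist": -0.0668}, {"tx": 0.036, "ty": 0.314, "tz": 0, "twist": -0.0732}, {"tx": 0.04, "ty": 0.328, "tz": 0, "twist": -0.0764}])

```text
t: 24.0
eef_pos: [0.4851, 0.2029, 0.2066]
ee_rot: [-3.14, -0.001, -0.22]
force: [-4.3, 1.3, 7.3]
width: 0.0155
gripper_force: 55.0
```

```bash
python3 - <<'E'
from h import *
np.set_printoptions(precision=3,suppress=True)
s=get_state();print(s["eef_pos"],s["ee_rot"],s["force"],s["moment"],s["width"])
a=grab_frame("side");o=a.copy()
# predicted seat/tip now (th .22) and ring
P=np.array([.8215,.128]);th=.22;u=np.array([-np.cos(th),np.sin(th)]);v=np.array([-np.sin(th),-np.cos(th)])
for d,z in((.022,.138),(.044,.162)): cv2.circle(o,tuple(int(round(k)) for k in proj("side",[*(P+.25*u+d*v),z])),1,(0,255,0),-1)
cv2.imwrite("pics/g6.png",cv2.resize(o[100:290,170:370],(800,600),interpolation=cv2.INTER_LINEAR)[...,::-1])
E
```

```text
[0.485 0.203 0.207] [-3.14  -0.001 -0.22 ] [-4.302  1.304  7.323] [0.532 1.797 0.088] 0.015461019280439645
```

View pics/g6.png

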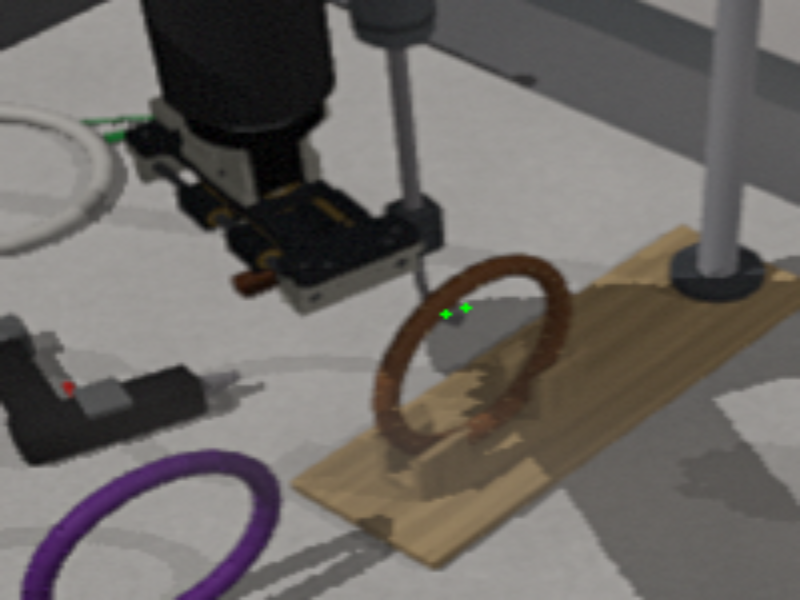

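The hook (450,315) is just behind the ring opening at the predicted dots, and it is well inside the hole's height range. Swinging it in.

Request:
arm_command(commands=[{"tx": 0, "ty": 0.014, "tz": 0, "twist": -0.0032}, {"tx": 0, "ty": 0.041, "tz": 0, "twist": -0.0095}, {"tx": 0, "ty": 0.069, "tz": 0, "twist": -0.0159}, {"tx": 0.001, "ty": 0.096, "tz": 0, "twist": -0.0223}, {"tx": 0.003, "ty": 0.124, "tz": 0, "twist": -0.0286}, {"tx": 0.005, "ty": 0.151, "tz": 0, "twist": -0.035}, {"tx": 0.008, "ty": 0.172, "tz": 0, "twist": -0.0398}, {"tx": 0.009, "ty": 0.181, "tz": 0, "twist": -0.042}])

```text
t: 24.72
eef_pos: [0.4782, 0.1585, 0.2068]
ee_rot: [-3.141, -0.002, -0.088]
force: [-1.1, 0.9, 7.9]
width: 0.0157
gripper_force: 55.0
```

Request:
arm_command(commands=[{"tx": 0, "ty": 0, "tz": 0, "twist": 0}, {"tx": 0, "ty": 0, "tz": 0, "twist": 0}, {"tx": 0, "ty": 0, "tz": -0.01, "twist": 0}, {"tx": 0, "ty": 0, "tz": -0.03, "twist": 0}, {"tx": 0, "ty": 0, "tz": -0.05, "twist": 0}, {"tx": 0, "ty": 0, "tz": -0.07, "twist": 0}, {"tx": 0, "ty": 0, "tz": -0.08, "twist": 0}, {"tx": 0, "ty": 0, "tz": -0.08, "twist": 0}])

```text
t: 25.38
eef_pos: [0.4783, 0.159, 0.2271]
ee_rot: [-3.14, -0.002, -0.089]
force: [-1.9, -0.0, 7.0]
width: 0.0151
gripper_force: 55.0
```

```bash
python3 - <<'E'
from h import *
np.set_printoptions(precision=3,suppress=True)
s=get_state();print(s["eef_pos"],s["ee_rot"],s["force"],s["moment"],s["width"])
a=grab_frame("side");o=a.copy()
cv2.imwrite("pics/g7.png",cv2.resize(o[100:250,200:400],(800,600))[...,::-1])
E
```

```text
[0.478 0.159 0.227] [-3.14  -0.002 -0.089] [-1.931 -0.017  6.966] [-0.002  0.445  0.043] 0.015096950525017958
```

View pics/g7.png

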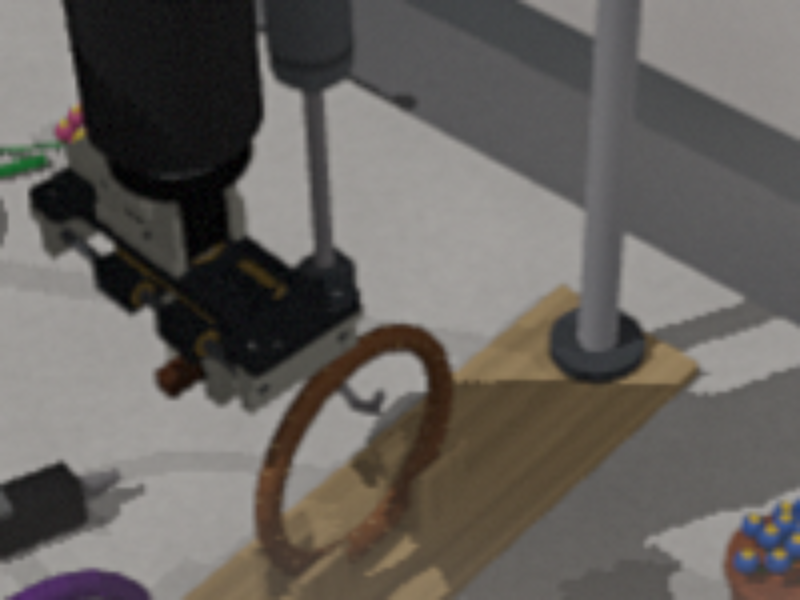

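The hook has passed through the ring below its top (tip 378,400), and the wreath is still in its slot. Easing up.

Request:
arm_command(commands=[{"tx": 0, "ty": 0, "tz": -0.02, "twist": 0}, {"tx": 0, "ty": 0, "tz": -0.04, "twist": 0}, {"tx": 0, "ty": 0, "tz": -0.06, "twist": 0}, {"tx": 0, "ty": 0, "tz": -0.08, "twist": 0}, {"tx": 0, "ty": 0, "tz": -0.1, "twist": 0}, {"tx": 0, "ty": 0, "tz": -0.12, "twist": 0}, {"tx": 0, "ty": 0, "tz": -0.14, "twist": 0}, {"tx": 0, "ty": 0, "tz": -0.15, "twist": 0}])

```text
t: 26.1
eef_pos: [0.4782, 0.1589, 0.2641]
ee_rot: [-3.141, -0.001, -0.089]
force: [2.9, -0.1, 3.8]
width: 0.0159
gripper_force: 55.0
```

Request:
arm_command(commands=[{"tx": 0, "ty": 0, "tz": -0.02, "twist": 0}, {"tx": 0, "ty": 0, "tz": -0.04, "twist": 0}, {"tx": 0, "ty": 0, "tz": -0.06, "twist": 0}, {"tx": 0, "ty": 0, "tz": -0.08, "twist": 0}, {"tx": 0, "ty": 0, "tz": -0.1, "twist": 0}, {"tx": 0, "ty": 0, "tz": -0.12, "twist": 0}, {"tx": 0, "ty": 0, "tz": -0.14, "twist": 0}, {"tx": 0, "ty": 0, "tz": -0.15, "twist": 0}])

```text
t: 26.77
eef_pos: [0.4781, 0.1589, 0.3015]
ee_rot: [-3.141, -0.001, -0.089]
force: [6.2, 1.1, 2.3]
width: 0.0152
gripper_force: 55.0
```

Request:
arm_command(commands=[{"tx": 0, "ty": 0, "tz": -0.01, "twist": 0}, {"tx": 0, "ty": 0, "tz": -0.02, "twist": 0}, {"tx": 0, "ty": 0, "tz": -0.03, "twist": 0}, {"tx": 0, "ty": 0, "tz": -0.04, "twist": 0}, {"tx": 0, "ty": 0, "tz": -0.045, "twist": 0}, {"tx": 0, "ty": 0, "tz": -0.05, "twist": 0}, {"tx": 0, "ty": 0, "tz": -0.054, "twist": 0}, {"tx": 0, "ty": 0, "tz": -0.054, "twist": 0}])

```text
t: 27.43
eef_pos: [0.4781, 0.1589, 0.3144]
ee_rot: [-3.141, -0.001, -0.089]
force: [6.1, 0.4, 3.4]
width: 0.0152
gripper_force: 55.0
```

```bash
python3 - <<'E'
from h import *
np.set_printoptions(precision=3,suppress=True)
s=get_state();print(s["eef_pos"],s["ee_rot"],s["force"],s["moment"],s["width"])
E
```

```text
[0.478 0.159 0.314] [-3.141 -0.001 -0.089] [6.105 0.357 3.351] [-0.056 -2.172  0.148] 0.015214346861239752
```

Request:
arm_command(commands=[{"tx": 0, "ty": 0, "tz": -0.002, "twist": 0}, {"tx": 0, "ty": 0, "tz": -0.004, "twist": 0}, {"tx": 0, "ty": 0, "tz": -0.006, "twist": 0}, {"tx": 0, "ty": 0, "tz": -0.008, "twist": 0}, {"tx": 0, "ty": 0, "tz": -0.01, "twist": 0}, {"tx": 0, "ty": 0, "tz": -0.012, "twist": 0}, {"tx": 0, "ty": 0, "tz": -0.012, "twist": 0}, {"tx": 0, "ty": 0, "tz": -0.012, "twist": 0}])

```text
t: 28.1
eef_pos: [0.478, 0.1588, 0.3156]
ee_rot: [3.141, 0.001, -0.09]
force: [10.5, -0.5, -6.9]
width: 0.0155
gripper_force: 55.0
```

```bash
python3 - <<'E'
from h import *
np.set_printoptions(precision=3,suppress=True)
s=get_state();print(s["eef_pos"],s["ee_rot"],s["force"],s["moment"],s["width"])
a=grab_frame("side");o=a.copy()
cv2.imwrite("pics/g8.png",cv2.resize(o[50:250,200:400],(600,600))[...,::-1])
E
```

```text
[0.478 0.159 0.316] [ 3.141  0.001 -0.09 ] [10.473 -0.517 -6.875] [-0.178 -4.111  0.156] 0.015541402072362086
```

View pics/g8.png

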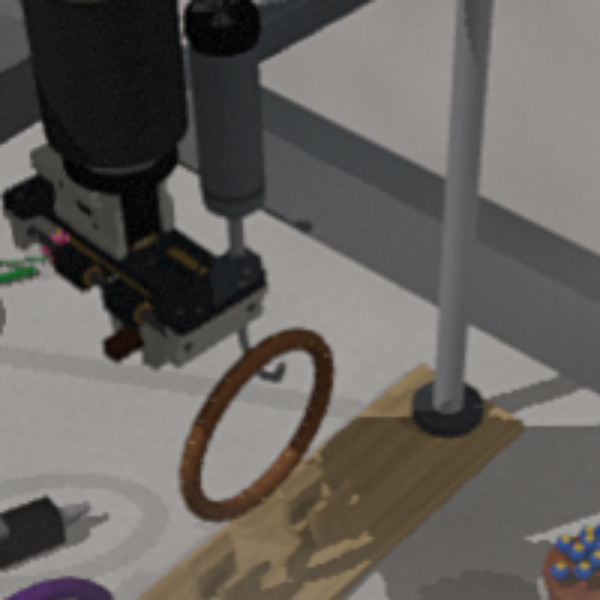

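The wreath hangs on the hook clear of the slot (ring 260,425). The hook is at its stop, since the force has reversed. Letting go.

Request:
arm_command(commands=[{"tx": 0, "ty": 0, "tz": 0.004, "twist": 0}, {"tx": 0, "ty": 0, "tz": 0.004, "twist": 0}, {"tx": 0, "ty": 0, "tz": 0.004, "twist": 0}, {"tx": 0, "ty": 0, "tz": 0.004, "twist": 0}, {"tx": 0, "ty": 0, "tz": 0.004, "twist": 0}, {"tx": 0, "ty": 0, "tz": 0.004, "twist": 0}, {"tx": 0, "ty": 0, "tz": 0.004, "twist": 0}, {"tx": 0, "ty": 0, "tz": 0.004, "twist": 0}], claw=0.7)

```text
t: 28.82
eef_pos: [0.4775, 0.1587, 0.3161]
ee_rot: [-3.142, 0.0, -0.089]
force: [-0.6, -0.5, 0.0]
width: 0.0596
gripper_force: 0.0
```

Request:
arm_command(commands=[{"tx": 0, "ty": 0, "tz": -0.04, "twist": 0}, {"tx": 0, "ty": 0, "tz": -0.1, "twist": 0}, {"tx": 0, "ty": 0, "tz": -0.18, "twist": 0}, {"tx": 0, "ty": 0, "tz": -0.26, "twist": 0}, {"tx": 0, "ty": 0, "tz": -0.34, "twist": 0}, {"tx": -0.05, "ty": 0, "tz": -0.4, "twist": 0}, {"tx": -0.1, "ty": 0, "tz": -0.4, "twist": 0}, {"tx": -0.15, "ty": 0, "tz": -0.4, "twist": 0}])

```text
t: 29.48
eef_pos: [0.4399, 0.1622, 0.4171]
ee_rot: [-3.14, -0.001, -0.09]
force: [0.6, 0.1, -0.6]
width: 0.0612
gripper_force: 0.0
```

Request:
arm_command(commands=[{"tx": 0, "ty": 0, "tz": 0, "twist": 0}, {"tx": 0, "ty": 0, "tz": 0, "twist": 0}, {"tx": 0, "ty": 0, "tz": 0, "twist": 0}, {"tx": 0, "ty": 0, "tz": 0, "twist": 0}, {"tx": 0, "ty": 0, "tz": 0, "twist": 0}, {"tx": 0, "ty": 0, "tz": 0, "twist": 0}, {"tx": 0, "ty": 0, "tz": 0, "twist": 0}, {"tx": 0, "ty": 0, "tz": 0, "twist": 0}])

```text
t: 30.15
eef_pos: [0.4405, 0.1621, 0.4159]
ee_rot: [3.141, 0.0, -0.09]
force: [0.0, -0.4, -0.8]
width: 0.0615
gripper_force: 0.0
```

```bash
python3 - <<'E'
from h import *
np.set_printoptions(precision=3,suppress=True)
for i in range(2):
    a=grab_frame("side");
    if i: print("diff",np.abs(a[60:250,200:400].astype(int)-p).mean())
    p=a[60:250,200:400].astype(int)
grab_frame("top");R={}
for q in("wreath","hook_seat"):
    for c in("side","top"):
        R[q,c]=[(round(l["score"],2),np.round(l["uv"])) for l in spot_point(q,c)[:3]];print(q,c,R[q,c])
print("pred seat",proj("side",[.571,.1295,.249]),proj("top",[.571,.1295,.249]),"pred wreath",proj("side",[.571,.1295,.177]),proj("top",[.571,.1295,.177]))
print(get_state()["force"],get_state()["t"])
E
```

```text
diff 1.185219298245614
wreath side [(0.89, array([210., 271.])), (0.86, array([287., 193.])), (0.76, array([359., 426.]))]
wreath top [(0.91, array([264., 204.])), (0.89, array([260., 305.]))]
hook_seat side [(0.72, array([286., 175.])), (0.23, array([403., 349.]))]
hook_seat top [(0.73, array([266., 202.])), (0.41, array([278., 216.]))]
pred seat [288.294 172.648] [265.414 203.789] pred wreath [289.43  194.274] [268.142 207.729]
[-0.005 -0.43   0.233] 30.5
```

The measured wreath and seat match the hanging prediction. One more settling pause, then I hand in.

Request:
arm_command(commands=[{"tx": 0, "ty": 0, "tz": 0, "twist": 0}, {"tx": 0, "ty": 0, "tz": 0, "twist": 0}, {"tx": 0, "ty": 0, "tz": 0, "twist": 0}, {"tx": 0, "ty": 0, "tz": 0, "twist": 0}, {"tx": 0, "ty": 0, "tz": 0, "twist": 0}, {"tx": 0, "ty": 0, "tz": 0, "twist": 0}, {"tx": 0, "ty": 0, "tz": 0, "twist": 0}, {"tx": 0, "ty": 0, "tz": 0, "twist": 0}])

```text
t: 31.17
eef_pos: [0.4403, 0.1621, 0.4161]
ee_rot: [3.142, 0.0, -0.089]
force: [-0.2, -0.1, -0.2]
width: 0.0612
gripper_force: 0.0
```

```bash
python3 -c "
from station import *
print(job_done())"
```

```text
the job is handed in; nothing more can be done
None
```

The big wreath hangs from the hook, which was eased back up to its stop, clear of the slot; the gripper has let go, and I handed the job in at about 31 s of the 72 s limit without getting a verdict back.

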